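Clamp a printing block with the inner knob of a coaxial control

TASK

Lay the green printing block in the registration bed, lengthwise between the orange jaw and the cork packing. Then clamp it with about 15 N by turning only the small inner knob clockwise - feel for it at the knob, since too hard a squeeze (30 N) bruises the block - without pushing the jaw itself and without shifting the big outer ring, which is already set. Let go, leaving the block clamped flat in the bed and everything else where it was.

Things in the scene. Friction and masses are not known exactly. Their poses are not given: they have to be found in the camera images.
- green_block_center (a point): Centre (half-way up) of the loose green-faced printing block: wood with green lino on top, 50 x 80 x 24 mm along its x, y, z, about 0.16 kg; grasp it across its 50 mm. It lies flat, z up. In the bed its 80 mm length runs along the bed's y (either way round, within 0.1 rad), its centre within 10 mm of the bed's centre line (x = 0).
- brown_block_center (a point): Centre of a brown-faced block of the same shape and size; not to be moved.
- bed: The registration bed, fixed: a dark steel base plate 130 x 300 x 12 mm (its y from -195 to +105 mm); origin on the underside, below the middle of the clamping space, z up. On it along y: a blue gear housing (90 x 86 mm around y -140 mm, top at z 40 mm) carrying the coaxial control, the orange jaw face, the clamping space, the fence. Open on both x sides.
- bed_floor (a point): Top of the base plate where the block lies, at the middle of the clamping space (12 mm above the bed's origin, same axes as the bed).
- jaw: The jaw: a steel carriage with an orange sprung face, 70 mm wide (x), 18 mm high. Origin at the middle of the face's clamping side when unloaded (23 mm above the bed's underside), axes as the bed's; geared to the inner knob, it moves along the bed's +y to clamp. The face gives on its springs by about 1 mm per 12 N. Drive it only with the inner knob.
- inner_knob (a joint): Angle of the small aluminium inner knob, rad, growing clockwise seen from above; starts at 0 to 0.2, stop at 2.6. A radian moves the jaw 12 mm towards the packing; at 0 the jaw face is at y -45 mm in the bed. Steady friction about 0.36 N m; it stays where it is left. Each newton of clamping adds 0.012 N m (15 N: 0.18 N m more than when turning freely).
- knob_top (a point): Middle of the top of the inner knob, 72.5 mm above the bed's underside. The knob is a plain cylinder 28 mm in diameter and 20 mm tall with a vertical axis; under it, 20 mm below this point (0.5 mm gap), is the top of the outer ring.
- outer_ring (a joint): Angle of the black outer ring, rad, growing clockwise seen from above. The ring is 76 mm in diameter and 11 mm tall, its top 20 mm below the knob's top, on the same axis; it turns very easily (0.03 N m) if anything drags on it. It must not be turned (0.06 rad at most).
- ring_mark (a point): The red mark on top of the outer ring, 34 mm from its axis.
- solvent_center (a point): Middle of the green glass bottle, 60 mm in diameter, 160 mm tall; leave alone.
- ink_can_center (a point): Middle of the ink can, 72 mm in diameter, 70 mm tall; leave alone.
- jar_center (a point): Middle of the amber jar, 64 mm in diameter, 90 mm tall; leave alone.
- brayer: Ink roller with lime roll (110 mm wide, 38 mm diameter) and dark wooden handle, lying on the bench; origin under the roll, handle along its -x; leave alone.
- palette_knife: Palette knife lying on the bench along its x; leave alone.
- brush: Brush lying on the bench along its x; leave alone.
- fence (a point): Middle of the aluminium fence's -y side (y +54 mm, z 23 mm in the bed), axes as the bed's. On it sits a cork packing strip 70 mm wide (top at z 32 mm) whose face lies 2 to 8 mm in front of this point (towards -y): how much is unmeasured and differs every time; it does not give. The space from jaw face to packing starts 8.5 to 17 mm longer than the block.

How it is judged:
On the way, in this order (a step that is already met when the one before it is completed fails the run):
1. the green block lies flat in the bed between jaw and packing (z of green_block_center in the frame of bed_floor between 0.009 and 0.015 m and x of green_block_center in the frame of bed_floor between -0.01 and 0.01 m and angle between the y axis of green_block_center and the y axis of bed_floor, either way round below 0.15 rad and contact force between green_block and the fingers below 0.2 N), for 0.2 s.
2. the jaw presses the block with 8 to 22 N (contact force between jaw and green_block between 8 and 22 N), for 0.2 s.
At the end, for the whole second after the job is handed in: The green block lies flat in the bed (height within 3 mm, green face up), within 10 mm of the centre line and 0.1 rad of the bed's length, at rest, clamped by the jaw with 8 to 22 N; the outer ring's mark is within 2 mm of where it was (all of step 2 and z of green_block_center in the frame of bed_floor between 0.009 and 0.015 m and x of green_block_center in the frame of bed_floor between -0.01 and 0.01 m and angle between the y axis of green_block_center and the y axis of bed_floor, either way round below 0.1 rad and angle between green_block_center's own z axis and vertical below 0.08 rad and distance of ring_mark from where it was at the start of the episode below 0.002 m and linear speed of green_block below 0.01 m/s); the robot touches nothing.
It fails at once if the jaw presses the block with more than 30 N (contact force between jaw and green_block above 30 N).
It fails at once if the outer ring is turned by more than 0.06 rad (its mark moves 2 mm) (distance of ring_mark from where it was at the start of the episode above 0.002 m).
It fails at once if the fingers push on the jaw with more than 8 N (contact force between jaw and the fingers above 8 N).
It fails at once if another thing is moved by more than 20 mm (distance of any of brown_block_center, solvent_center, ink_can_center, jar_center, brayer, palette_knife, brush from where it was at the start of the episode above 0.02 m).
It also fails if it takes over 67 s, if anything falls off the work surface, if the arm or the gripper's body presses on something with over 40 N, if the wrist force passes 120 N, or if a joint passes its speed limit or range.

ROBOT

A 6-joint arm with a two-finger parallel gripper is mounted at the origin on the work surface. World frame = base frame: x ahead of the robot, y to its left, z up, the work surface at z = 0. Lengths are in m, angles in rad, forces in N, time in s.
With the tool pointing down it reaches from about 0.35 to 0.775 m from the base axis. Payload 5.5 kg.
Tool frame: the origin (TCP) lies at the very end of the fingers, on their centre line; the grasp point (between the pads) lies 19 mm behind it; z points along the fingers, y is the line along which they close (so a half turn about z gives the same grasp; the last joint's range is limited). The gripper opens to 85 mm and grips with 20 to 120 N. Pads are 22 mm wide; open, the fingers measure 114 mm over their backs; the gripper's body (76 mm by 85 mm) begins 54 mm behind the grasp point. The pads swing forward as they close: fully open they stand 13 mm farther back than shut.
Start: joints at [1.18, 0.313, 0.046, 1.304, 0, 1.431], TCP at [0.143, 0.557, 0.231] pointing down, gripper open.
Joint ranges: [-2.76, 2.76], [-0.86, 1.69], [-1.03, 1.26], [-2.2, 2.34], [-1.47, 1.5], [-3.14, 3.14]. Speed limits (rad/s): [2.57, 2.57, 3.14, 3.14, 3.14, 3.14].

INTERFACE

Orientations are given as a unit quaternion [w, x, y, z].
In Python, from workcell import env, imaging, ticket gives the robot as it stands. The module is installed in compiled form; this text tells all that it offers.
- The arm moves only by the tool apply_moves, never from a script. Its argument "rows" is a list of rows, each an object with "xyz": the shift along the tool's x, y, z in mm, a list of three; "turn": the turn, a rotation vector about the tool's x, y, z in rad, a list of three; "grip": the opening, from 0 (shut) to 1 (fully open). A call has 1 to 12 rows; each row is the pose to reach, as a shift and turn from the pose commanded when the call began, along the tool's axes at that moment; what a row does not reach only later rows make up. A row lasts 1/12 s, in which the tool goes at most 41.7 mm and 7.16 degrees, less where a joint would pass 70% of its speed; a pose out of reach is approached as far as the arm can. A call with a gripper value outside its range is refused whole. The fingers move at their own pace and stop on an object; "force" is the grip in N (left out, the last holds). Time passes only in rows, so rows that repeat a pose let the fingers close. It gives the time, the measured TCP pose, the force, the opening and the grip force at its end, in the units of the state.
- env.get_state(): the state, without advancing time (a new reading comes with each control period).
- imaging.read_camera(name): name is "scene" or "top" or "wrist"; returns a dict with "color" (420x560x3 uint8, blue, green, red), "z_map" (420x560 float32, m along the optical axis (not along the pixel's ray), 0 where there is no reading), "camera_matrix" (3x3 intrinsics, pixels), "view" (4x4, takes a point from world to camera coordinates). Camera axes: x right, y down, z forward; pixel columns grow to the right and rows downward; lengths in m; the calibration is good to about 2 mm. A picture is of the moment at which its call begins.
- ticket.hand_in(): hands the job in; it is judged then, once.
The state is a dict: "clock": time; "joint_pos": joint angles; "qvel": joint speeds; "tau": joint torques, N m; "tcp_pos": TCP position; "orientation": TCP orientation; "wrist_force": force on the tool from outside, world axes, zero at the start; "ft_torque": the same for the moment, N m; "finger_gap": finger opening in m; "grip_force": force on a finger pad.
Only numpy, scipy, OpenCV 4.12 (cv2) and the standard library are available. Lean on these libraries where they do the work, as an engineer would, in place of code of your own. Each camera call takes 0.05 s, during which the arm holds its last target. There are 200 camera calls.

## Working session

There is one attempt and no reset: what is moved stays moved. The work goes in short steps, Python scripts to look and compute and a tool call to move; the robot and the scene stay as the last step left them, time stands still between calls to the robot, and variables do not carry over. Pictures are saved under pics/ and viewed, at most 10 in all, crops included, and the job is handed in when it is done.

Besides the shell and the picture viewer there is one more tool, called by a JSON object that holds its "fn" and its "kwargs", one argument or row to a line. apply_moves: Moves the arm, as the interface text tells. Its arguments: {"type":"object","properties":{"rows":{"type":"array"},"force":{"type":"number"}},"required":["rows"]}

```bash
mkdir -p pics; cat > h.py <<'E'
import numpy as np, cv2
from workcell import env, imaging, ticket
def cap(n):
    d=imaging.read_camera(n); np.savez('%s.npz'%n,**d); return d
def load(n): return np.load('%s.npz'%n)
def pt(d,u,v,z=None,h=None):
    K=d['camera_matrix'];T=np.linalg.inv(d['view']);r=np.array([(u-K[0,2])/K[0,0],(v-K[1,2])/K[1,1],1])
    if h is not None:
        dr=T[:3,:3]@r; s=(h-T[2,3])/dr[2]; return T[:3,3]+s*dr
    if z is None: z=d['z_map'][int(v),int(u)]
    return T[:3,:3]@(r*z)+T[:3,3]
E
python3 - <<'E'
from h import *
for n in ['top','scene']:
    d=cap(n); cv2.imwrite('pics/%s0.png'%n,cv2.resize(d['color'],(800,600)))
    print(n,np.linalg.inv(d['view']).round(3).tolist(),d['camera_matrix'].round(1).tolist())
print(env.get_state())
E
```

```text
top [[0.025, -0.993, 0.114, 0.41], [-0.999, -0.028, -0.027, 0.052], [0.03, -0.113, -0.993, 1.427], [0.0, 0.0, 0.0, 1.0]] [[528.0, 0.0, 279.4], [0.0, 528.0, 203.5], [0.0, 0.0, 1.0]]
scene [[-0.904, 0.363, -0.227, 0.817], [0.428, 0.771, -0.472, 0.506], [0.004, -0.523, -0.852, 0.985], [0.0, 0.0, 0.0, 1.0]] [[448.7, 0.0, 281.3], [0.0, 448.7, 214.4], [0.0, 0.0, 1.0]]
{'clock': 0.1, 'joint_pos': array([1.18038357e+00, 3.13960377e-01, 4.51341051e-02, 1.30359696e+00,
       2.28734011e-05, 1.43121270e+00]), 'qvel': array([ 2.77677220e-03, -3.07141173e-03,  3.02332314e-03, -2.03007101e-03,
       -7.05994213e-06,  5.35513543e-04]), 'tau': array([ 1.95388799e-03, -4.81723630e+01,  2.99245530e+01,  1.26963228e-02,
       -1.81685596e-04,  8.35769214e-06]), 'tcp_pos': array([0.14254644, 0.5566043 , 0.23049506]), 'orientation': array([-2.24087112e-04,  1.25086018e-01,  9.92145567e-01, -7.82063071e-04]), 'wrist_force': array([-0.50768967, -0.15157577, -0.45798697]), 'ft_torque': array([ 0.03342045,  0.04600609, -0.03247417]), 'grip_force': 0.0, 'finger_gap': 0.08549254795036783}
```

View pics/top0.png

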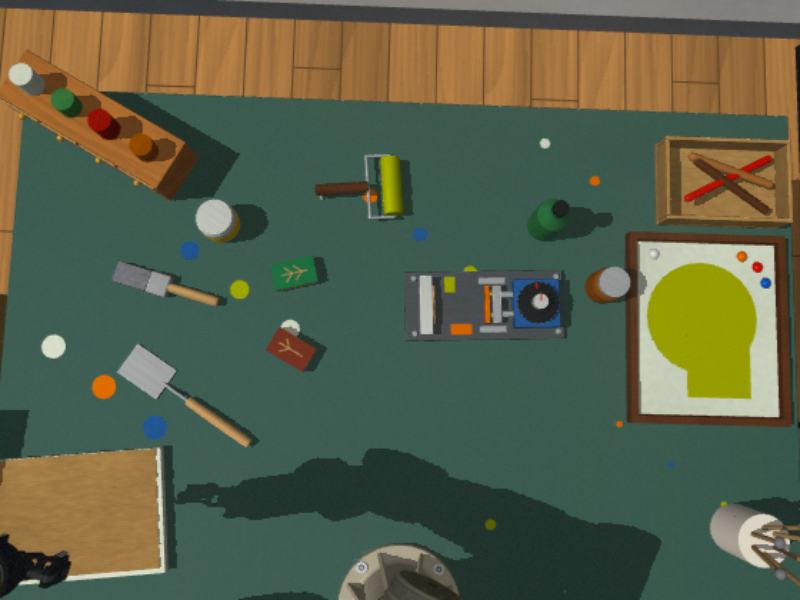

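The top view shows the green block at about (296,273), the brown block at (291,349) and the bed spanning (405–565, 270–340). The knob is at (540,300), with bottles at (548,220) and (608,285). Next I'll enlarge the block and bed.

```bash
python3 - <<'E'
from h import *
d=load('top'); c=d['color'][175:255,180:450]; cv2.imwrite('pics/crop1.png',cv2.resize(c,None,fx=2.96,fy=2.96,interpolation=cv2.INTER_CUBIC))
g=d['color'].astype(int); m=((g[...,1]>g[...,2]*2)&(g[...,1]>g[...,0]*1.3)&(g[...,1]>70)).astype(np.uint8)
m[:,:180]=0;m[:170]=0;m[210:]=0;m[:,230:]=0
(c,s,a)=cv2.minAreaRect(cv2.findNonZero(m)); box=cv2.boxPoints((c,s,a))
print(c,s,a); B=np.array([pt(d,*b,h=.024) for b in box]);print(B.round(4), B.mean(0),pt(d,*c))
print('edges',[(np.linalg.norm(B[i]-B[i-1]).round(4),np.degrees(np.arctan2(*(B[i]-B[i-1])[[1,0]])).round(1)) for i in range(4)])
for n,(u,v) in dict(c1=(408,274),c2=(562,274),c3=(563,338),c4=(408,338)).items(): print(n,pt(d,u*.7,v*.7,h=.012).round(4))
print('knob',pt(d,540*.7,301*.7,h=.0725),pt(d,540*.7,301*.7))
E
```

```text
(205.1588134765625, 190.46470642089844) (18.547555923461914, 30.261802673339844) 77.47119140625
[[0.615  0.2591 0.024 ]
 [0.6351 0.1811 0.024 ]
 [0.5865 0.1685 0.024 ]
 [0.5666 0.2463 0.024 ]] [0.60079724 0.21375321 0.024     ] [0.60052582 0.2136221  0.02555618]
edges [(np.float64(0.05), np.float64(14.8)), (np.float64(0.0805), np.float64(-75.6)), (np.float64(0.0502), np.float64(-165.5)), (np.float64(0.0803), np.float64(104.3))]
c1 [ 0.605  -0.0017  0.012 ]
c2 [ 0.6135 -0.2954  0.012 ]
c3 [ 0.4916 -0.2973  0.012 ]
c4 [ 0.4839 -0.0046  0.012 ]
knob [ 0.55414695 -0.24031706  0.0725    ] [ 0.55432885 -0.24068641  0.07078905]
```

View pics/crop1.png

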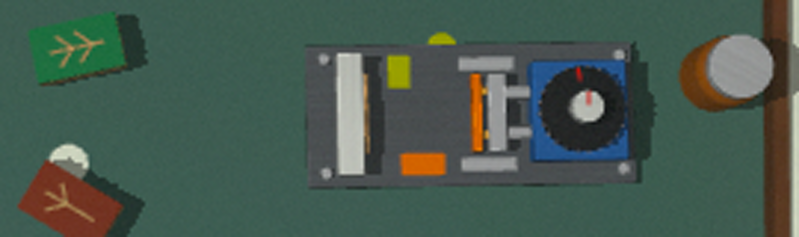

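The crop confirms it: green block at world (0.601, 0.214), turned by about 14.5°, and the bed turned by about 1.6°. The knob sits at about (0.554, -0.240), with the jaw open on the right. I'll go above the block now.

```bash
cat >> h.py <<'E'
from scipy.spatial.transform import Rotation as Rn
def mv(p,yaw):
    "tool-frame shift (mm) and turn to world p, tool down, tool y at yaw (rad, mod pi)"
    s=env.get_state(); q=s['orientation']; R=Rn.from_quat([q[1],q[2],q[3],q[0]])
    y=np.array([np.cos(yaw),np.sin(yaw),0]); z=np.array([0,0,-1.]); best=None
    for k in (1,-1):
        t=R.inv()*Rn.from_matrix(np.c_[np.cross(k*y,z),k*y,z]); r=t.as_rotvec()
        if best is None or np.linalg.norm(r)<np.linalg.norm(best): best=r
    print('xyz',(R.inv().apply(np.array(p)-s['tcp_pos'])*1e3).round(1),'turn',best.round(4),'t',round(s['clock'],2),'q',s['joint_pos'].round(2),'F',s['wrist_force'].round(2),'M',s['ft_torque'].round(3),'gap',round(s['finger_gap'],4))
E
python3 -c "
from h import *
mv([.601,.2138,.16],np.radians(14.6))"
```

```text
xyz [-529.2 -218.2   70.7] turn [-1.6000e-03  6.0000e-04  1.0651e+00] t 0.1 q [1.18 0.31 0.05 1.3  0.   1.43] F [-0.51 -0.15 -0.46] M [ 0.033  0.046 -0.032] gap 0.0855
```

{"fn": "apply_moves", "kwargs": {
  "rows": [
    {"xyz":[-44,-18,6],"turn":[0,0,0.09],"grip":1},
    {"xyz":[-529,-218,71],"turn":[0,0,1.065],"grip":1},
    {"xyz":[-529,-218,71],"turn":[0,0,1.065],"grip":1},
    {"xyz":[-529,-218,71],"turn":[0,0,1.065],"grip":1},
    {"xyz":[-529,-218,71],"turn":[0,0,1.065],"grip":1},
    {"xyz":[-529,-218,71],"turn":[0,0,1.065],"grip":1},
    {"xyz":[-529,-218,71],"turn":[0,0,1.065],"grip":1},
    {"xyz":[-529,-218,71],"turn":[0,0,1.065],"grip":1},
    {"xyz":[-529,-218,71],"turn":[0,0,1.065],"grip":1},
    {"xyz":[-529,-218,71],"turn":[0,0,1.065],"grip":1},
    {"xyz":[-529,-218,71],"turn":[0,0,1.065],"grip":1},
    {"xyz":[-529,-218,71],"turn":[0,0,1.065],"grip":1}
  ]
}}

```text
clock: 1.1
tcp_pos: [0.5414, 0.2584, 0.1691]
orientation: [-0.0, 0.612, 0.791, -0.0]
wrist_force: [-0.5, 0.5, 0.5]
finger_gap: 0.0854
grip_force: 0.0
```

```bash
python3 -c "
from h import *
mv([.601,.2138,.16],np.radians(14.6))"
```

```text
xyz [-58.2  46.5   9.1] turn [-0.0006 -0.0001 -0.    ] t 1.1 q [ 0.31  0.39 -0.    1.18  0.    1.63] F [-0.49  0.51  0.53] M [0.052 0.044 0.003] gap 0.0854
```

{"fn": "apply_moves", "kwargs": {
  "rows": [
    {"xyz":[-37,29,6],"turn":[0,0,0],"grip":1},
    {"xyz":[-37,29,6],"turn":[0,0,0],"grip":1},
    {"xyz":[-37,29,6],"turn":[0,0,0],"grip":1},
    {"xyz":[-37,29,6],"turn":[0,0,0],"grip":1},
    {"xyz":[-37,29,6],"turn":[0,0,0],"grip":1}
  ]
}}

```text
clock: 1.52
tcp_pos: [0.5763, 0.2324, 0.1636]
orientation: [-0.001, 0.611, 0.792, -0.0]
wrist_force: [0.6, 0.1, 0.4]
finger_gap: 0.0854
grip_force: 0.0
```

```bash
python3 - <<'E'
from h import *
mv([.601,.2138,.16],np.radians(14.6))
d=cap('wrist'); cv2.imwrite('pics/w1.png',d['color'])
print(np.linalg.inv(d['view']).round(3).tolist())
E
```

```text
xyz [-24.3  19.2   3.6] turn [-0.0011 -0.0005  0.0014] t 1.52 q [0.25 0.43 0.05 1.19 0.   1.57] F [0.64 0.13 0.41] M [ 0.017  0.039 -0.005] gap 0.0854
[[0.967, 0.242, 0.076, 0.558], [0.254, -0.923, -0.289, 0.307], [-0.0, 0.299, -0.954, 0.307], [0.0, 0.0, 0.0, 1.0]]
```

View pics/w1.png

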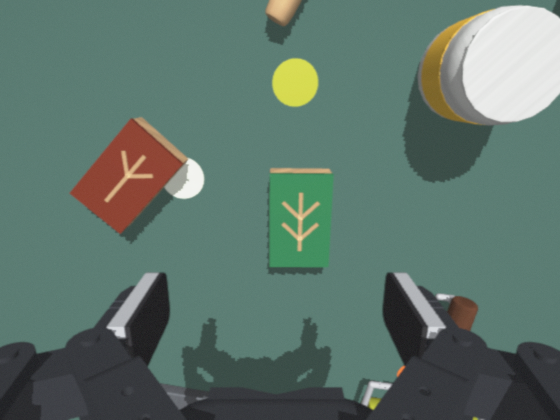

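The wrist view shows the green block's top at corners (270,173), (331,173), (329,267) and (270,267), and the jar well clear at upper right.

```bash
python3 - <<'E'
from h import *
d=load('wrist'); P=np.array([pt(d,u,v,h=.024) for u,v in [(270,173),(331,173),(329,267),(270,267)]])
print(P.round(4).tolist(),P.mean(0)); 
for a,b in [(0,1),(3,2),(3,0),(2,1)]: e=P[b]-P[a]; print(np.linalg.norm(e).round(4),np.degrees(np.arctan2(e[1],e[0])).round(1))
mv([P[:,0].mean(),P[:,1].mean(),.012],np.radians(14.6))
mv([P[:,0].mean(),P[:,1].mean(),.012],np.radians(14.6))
E
```

```text
[[0.5687, 0.2465, 0.024], [0.6149, 0.2586, 0.024], [0.6375, 0.1805, 0.024], [0.589, 0.1678, 0.024]] [0.60253772 0.21335046 0.024     ]
0.0478 14.7
0.0501 14.7
0.0813 104.4
0.0813 106.1
xyz [-25.5  20.5 151.9] turn [-0.0005 -0.0004  0.002 ] t 1.57 q [0.25 0.43 0.05 1.19 0.   1.57] F [-1.26  0.01  0.01] M [ 0.02  -0.017 -0.021] gap 0.0849
xyz [-25.5  20.5 151.9] turn [-0.0005 -0.0004  0.002 ] t 1.57 q [0.25 0.43 0.05 1.19 0.   1.57] F [-1.26  0.01  0.01] M [ 0.02  -0.017 -0.021] gap 0.0849
```

{"fn": "apply_moves", "kwargs": {
  "rows": [
    {"xyz":[-25,20,40],"turn":[0,0,0],"grip":1},
    {"xyz":[-25,20,80],"turn":[0,0,0],"grip":1},
    {"xyz":[-25,20,120],"turn":[0,0,0],"grip":1},
    {"xyz":[-25,20,150],"turn":[0,0,0],"grip":1},
    {"xyz":[-25,20,160],"turn":[0,0,0],"grip":1},
    {"xyz":[-25,20,160],"turn":[0,0,0],"grip":1},
    {"xyz":[-25,20,160],"turn":[0,0,0],"grip":0.4},
    {"xyz":[-25,20,160],"turn":[0,0,0],"grip":0.4},
    {"xyz":[-25,20,160],"turn":[0,0,0],"grip":0.4},
    {"xyz":[-25,20,160],"turn":[0,0,0],"grip":0.4},
    {"xyz":[-25,20,160],"turn":[0,0,0],"grip":0.4},
    {"xyz":[-25,20,160],"turn":[0,0,0],"grip":0.4}
  ],
  "force": 40
}}

```text
clock: 2.57
tcp_pos: [0.6053, 0.2133, 0.0071]
orientation: [0.001, 0.611, 0.791, 0.002]
wrist_force: [-0.8, -0.1, 6.2]
finger_gap: 0.0487
grip_force: 43.2
```

```bash
python3 -c "
from h import *
mv([.55,-.06,.17],np.radians(1.6))"
```

```text
xyz [-250.4 -121.6 -163.7] turn [ 0.0052 -0.001   0.2274] t 2.57 q [ 0.21  0.58 -0.11  0.87  0.    1.53] F [-0.84 -0.07  6.22] M [0.16  0.339 0.022] gap 0.0487
```

{"fn": "apply_moves", "kwargs": {
  "rows": [
    {"xyz":[0,0,-40],"turn":[0,0,0],"grip":0.4},
    {"xyz":[0,0,-80],"turn":[0,0,0],"grip":0.4},
    {"xyz":[0,0,-120],"turn":[0,0,0],"grip":0.4},
    {"xyz":[-20,-10,-150],"turn":[0,0,0.05],"grip":0.4},
    {"xyz":[-250,-122,-160],"turn":[0,0,0.227],"grip":0.4},
    {"xyz":[-250,-122,-160],"turn":[0,0,0.227],"grip":0.4},
    {"xyz":[-250,-122,-160],"turn":[0,0,0.227],"grip":0.4},
    {"xyz":[-250,-122,-160],"turn":[0,0,0.227],"grip":0.4},
    {"xyz":[-250,-122,-160],"turn":[0,0,0.227],"grip":0.4},
    {"xyz":[-250,-122,-160],"turn":[0,0,0.227],"grip":0.4},
    {"xyz":[-250,-122,-160],"turn":[0,0,0.227],"grip":0.4},
    {"xyz":[-250,-122,-160],"turn":[0,0,0.227],"grip":0.4}
  ]
}}

```text
clock: 3.57
tcp_pos: [0.5484, -0.0631, 0.1652]
orientation: [0.001, 0.699, 0.715, 0.001]
wrist_force: [-0.1, 1.2, -2.7]
finger_gap: 0.0489
grip_force: 43.1
```

{"fn": "apply_moves", "kwargs": {
  "rows": [
    {"xyz":[0,0,0],"turn":[0,0,0],"grip":0.4},
    {"xyz":[0,0,0],"turn":[0,0,0],"grip":0.4}
  ]
}}

```text
clock: 3.73
tcp_pos: [0.5486, -0.0592, 0.1642]
orientation: [0.0, 0.697, 0.717, 0.0]
wrist_force: [-0.2, 1.0, -2.5]
finger_gap: 0.0491
grip_force: 43.1
```

```bash
python3 - <<'E'
from h import *
mv([.549,-.102,.17],np.radians(1.6))
d=cap('wrist'); cv2.imwrite('pics/w2.png',cv2.resize(d['color'],(800,600)))
E
```

```text
xyz [-42.8  -0.8  -5.8] turn [ 0.0009 -0.0004  0.0012] t 3.73 q [-0.25  0.3  -0.14  1.13  0.    1.29] F [-0.23  1.02 -2.51] M [ 0.038 -0.011  0.018] gap 0.0491
```

View pics/w2.png

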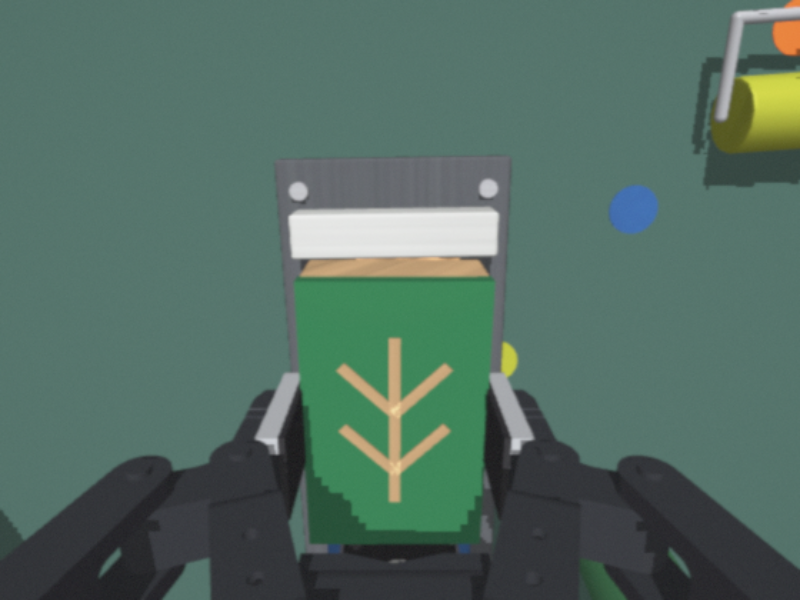

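The bed's end corners are at (277,160) and (511,157). The fence lies across 290–497, and the held block's front top edge runs (298,278)–(494,278), with its rear edge near row 543.

```bash
python3 - <<'E'
from h import *
d=load('wrist'); k=.7
A=pt(d,277*k,160*k,h=.012);B=pt(d,511*k,157*k,h=.012);print('end',A.round(4),B.round(4),np.linalg.norm(A-B),np.degrees(np.arctan2(*(B-A)[[1,0]])))
x=(B-A)/np.linalg.norm(B-A); y=np.array([-x[1],x[0],0]); print('bed origin from end',(A+B)/2-.105*y)
f=[pt(d,u*k,v*k) for u,v in [(296,235),(492,235),(300,253),(490,253)]]; print('fence',np.round(f,4).tolist())
z=np.median(d['z_map'][int(320*k):int(420*k),int(360*k):int(430*k)]); 
g=[pt(d,u*k,v*k) for u,v in [(303,284),(489,284),(395,300),(395,535),(395,400)]]; print('block top',np.round(g,4).tolist())
h=np.median([p[2] for p in g]); C=[pt(d,u*k,v*k,h=h) for u,v in [(298,278),(494,278),(483,543),(309,543)]]; print(h,np.round(C,4).tolist(),np.mean(C,0))
print('c bottom of fence near block',pt(d,295*k,257*k,h=.012))
# top view check of bed via fence / jaw / knob
t=load('top')
for n,u,v,hh in [('jaw face',471,112,.032),('pack face',368,112,.032),('knob',588,106,.0725),('fence fr',363,112,.035),('fence bk',337,112,.035)]: print(n,pt(t,180+u/2.96,175+v/2.96,h=hh).round(4),pt(t,180+u/2.96,175+v/2.96).round(4))
E
```

```text
end [4.841e-01 4.000e-04 1.200e-02] [0.6114 0.0057 0.012 ] 0.1274091751076776 2.401954920501808
bed origin from end [ 0.55218179 -0.1018718   0.012     ]
fence [[0.4976, -0.0361, 0.0356], [0.6, -0.033, 0.036], [0.4996, -0.0455, 0.0363], [0.5999, -0.0427, 0.0355]]
block top [[0.5255, -0.0193, 0.1823], [0.5715, -0.0177, 0.1832], [0.5484, -0.0228, 0.1825], [0.5506, -0.0955, 0.1814], [0.5493, -0.0515, 0.181]]
0.18231311396949126 [[0.5243, -0.0178, 0.1823], [0.5727, -0.0164, 0.1823], [0.5765, -0.0969, 0.1823], [0.5255, -0.0983, 0.1823]] [ 0.54976384 -0.05733114  0.18231311]
c bottom of fence near block [ 0.49249312 -0.05354871  0.012     ]
jaw face [ 0.5498 -0.1449  0.032 ] [ 0.5501 -0.1454  0.0289]
pack face [ 0.5473 -0.0521  0.032 ] [ 0.5493 -0.0537  0.0112]
knob [ 0.5539 -0.242   0.0725] [ 0.5541 -0.2424  0.0708]
fence fr [ 0.5468 -0.0474  0.035 ] [ 0.547  -0.0475  0.0338]
fence bk [ 0.5462 -0.0241  0.035 ] [ 0.5489 -0.0256  0.0073]
```

{"fn": "apply_moves", "kwargs": {
  "rows": [
    {"xyz":[-30,0,0],"turn":[0,0,0],"grip":0.4},
    {"xyz":[-42,0,20],"turn":[0,0,0],"grip":0.4},
    {"xyz":[-42,0,50],"turn":[0,0,0],"grip":0.4},
    {"xyz":[-42,0,80],"turn":[0,0,0],"grip":0.4},
    {"xyz":[-42,0,100],"turn":[0,0,0],"grip":0.4},
    {"xyz":[-42,0,100],"turn":[0,0,0],"grip":0.4},
    {"xyz":[-42,0,100],"turn":[0,0,0],"grip":0.4},
    {"xyz":[-42,0,100],"turn":[0,0,0],"grip":0.4}
  ]
}}

```text
clock: 4.45
tcp_pos: [0.5506, -0.1015, 0.0649]
orientation: [0.001, 0.696, 0.718, 0.0]
wrist_force: [-0.1, 0.3, -1.4]
finger_gap: 0.0491
grip_force: 43.0
```

```bash
python3 - <<'E'
from h import *
mv([.5494,-.101,.0185],np.radians(1.7))
d=cap('top'); cv2.imwrite('pics/t2.png',cv2.resize(d['color'][170:250,270:400],(780,480),interpolation=cv2.INTER_CUBIC))
E
```

```text
xyz [ 0.5 -1.3 46.4] turn [0.0016 0.0004 0.0001] t 4.45 q [-0.33  0.39 -0.27  0.91  0.    1.22] F [-0.13  0.34 -1.4 ] M [0.001 0.021 0.023] gap 0.0491
```

View pics/t2.png

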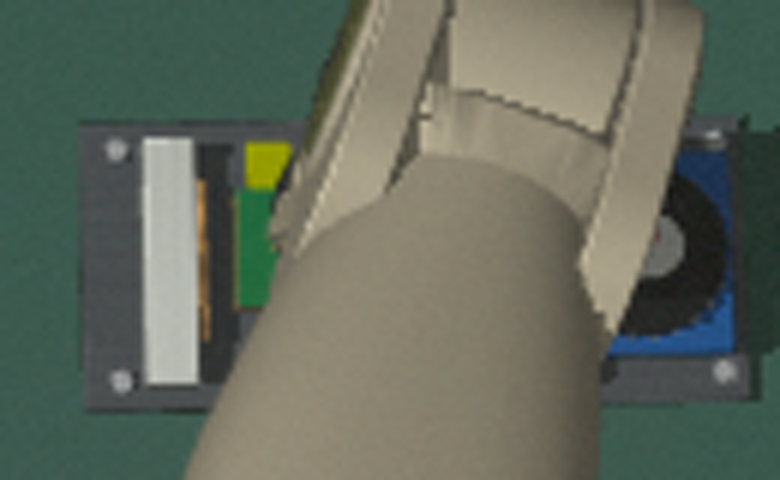

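The block's front edge is at column 237 and the packing face at about 209, so there is still a gap between them. I'll check it numerically.

```bash
python3 - <<'E'
from h import *
d=load('top'); f=lambda u,v,h:pt(d,270+u/6,170+v/6,h=h).round(4)
print(f(236,245,.083),f(209,245,.032), pt(d,270+245/6,170+245/6), 'ends',f(236,188,.083),f(237,306,.083))
E
```

```text
[ 0.5478 -0.0611  0.083 ] [ 0.5527 -0.0534  0.032 ] [ 0.54809422 -0.06509449  0.08084082] ends [ 0.5723 -0.0606  0.083 ] [ 0.5217 -0.062   0.083 ]
```

{"fn": "apply_moves", "kwargs": {
  "rows": [
    {"xyz":[0,-1,20],"turn":[0,0,0],"grip":0.4},
    {"xyz":[0,-1,34],"turn":[0,0,0],"grip":0.4},
    {"xyz":[0,-1,40],"turn":[0,0,0],"grip":0.4},
    {"xyz":[0,-1,40],"turn":[0,0,0],"grip":0.4},
    {"xyz":[0,-1,40],"turn":[0,0,0],"grip":0.4}
  ]
}}

```text
clock: 4.92
tcp_pos: [0.5492, -0.1023, 0.0248]
orientation: [0.001, 0.697, 0.717, 0.0]
wrist_force: [0.6, 0.3, -2.3]
finger_gap: 0.0488
grip_force: 43.0
```

{"fn": "apply_moves", "kwargs": {
  "rows": [
    {"xyz":[2,1,2],"turn":[0,0,0],"grip":0.4},
    {"xyz":[2,1,4],"turn":[0,0,0],"grip":0.4},
    {"xyz":[2,1,6],"turn":[0,0,0],"grip":0.4},
    {"xyz":[2,1,7],"turn":[0,0,0],"grip":0.4},
    {"xyz":[2,1,7],"turn":[0,0,0],"grip":0.4}
  ]
}}

```text
clock: 5.33
tcp_pos: [0.5504, -0.1004, 0.019]
orientation: [0.001, 0.697, 0.717, 0.001]
wrist_force: [-4.1, 1.1, 12.1]
finger_gap: 0.0493
grip_force: 44.7
```

The block is touching the floor (12 N up), so I'll release it and rise.

{"fn": "apply_moves", "kwargs": {
  "rows": [
    {"xyz":[0,0,-1],"turn":[0,0,0],"grip":1},
    {"xyz":[0,0,-1],"turn":[0,0,0],"grip":1},
    {"xyz":[0,0,-1],"turn":[0,0,0],"grip":1},
    {"xyz":[0,0,-1],"turn":[0,0,0],"grip":1},
    {"xyz":[0,0,-1],"turn":[0,0,0],"grip":1},
    {"xyz":[0,0,-20],"turn":[0,0,0],"grip":1},
    {"xyz":[0,0,-60],"turn":[0,0,0],"grip":1},
    {"xyz":[0,0,-100],"turn":[0,0,0],"grip":1},
    {"xyz":[0,0,-130],"turn":[0,0,0],"grip":1},
    {"xyz":[-30,0,-130],"turn":[0,0,0],"grip":1},
    {"xyz":[-60,0,-130],"turn":[0,0,0],"grip":1},
    {"xyz":[-60,0,-130],"turn":[0,0,0],"grip":1}
  ]
}}

```text
clock: 6.33
tcp_pos: [0.5523, -0.1647, 0.1476]
orientation: [0.002, 0.698, 0.716, -0.0]
wrist_force: [1.1, 0.2, 0.0]
finger_gap: 0.0853
grip_force: 0.0
```

{"fn": "apply_moves", "kwargs": {
  "rows": [
    {"xyz":[0,0,0],"turn":[0,0,0],"grip":1},
    {"xyz":[0,0,0],"turn":[0,0,0],"grip":1}
  ]
}}

```text
clock: 6.5
tcp_pos: [0.5505, -0.1599, 0.1461]
orientation: [-0.001, 0.697, 0.717, -0.0]
wrist_force: [0.6, -0.3, -0.6]
finger_gap: 0.0852
grip_force: 0.0
```

```bash
python3 - <<'E'
from h import *
mv([.554,-.241,.15],np.radians(1.7))
d=cap('wrist'); cv2.imwrite('pics/w3.png',cv2.resize(d['color'],(800,600)))
E
```

```text
xyz [-81.1   1.3  -4. ] turn [-0.0013 -0.0011 -0.0023] t 6.5 q [-0.42  0.35 -0.12  1.11  0.    1.12] F [ 0.63 -0.28 -0.58] M [ 0.013  0.017 -0.009] gap 0.0852
```

View pics/w3.png

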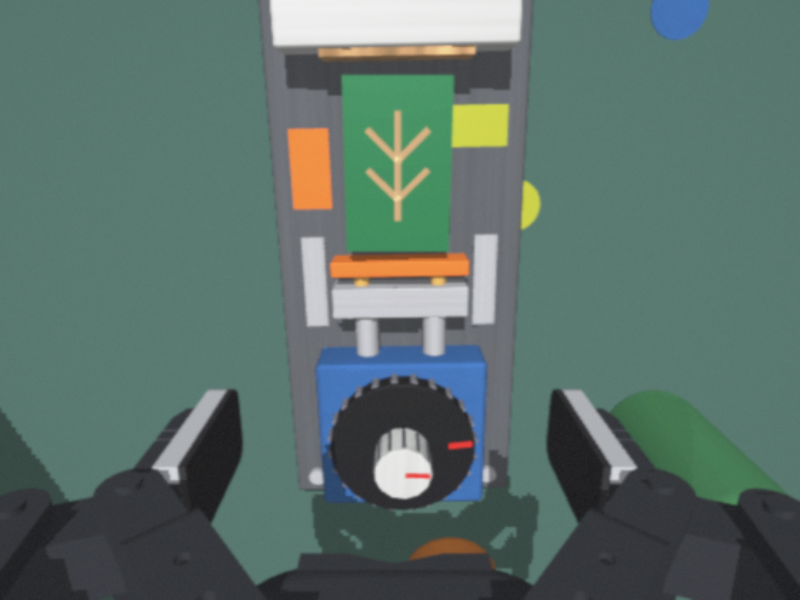

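The block lies between the jaw face (row 265) and the cork (row 52), and the fingers are clear. The knob top is at about (404,478). I'll measure the knob, the gaps and the bottles.

```bash
python3 - <<'E'
from h import *
d=load('wrist');k=.7
print('px',pt(d,404*k,478*k,h=.0725).round(4))
vv,uu=np.mgrid[285:365,255:310]; P=np.array([pt(d,u,v) for u,v in zip(uu.ravel(),vv.ravel())])
Q=P[(P[:,2]>.068)&(P[:,2]<.078)]; print('depth',len(Q),Q.mean(0).round(4),((Q.min(0)+Q.max(0))/2).round(4),np.ptp(Q,axis=0).round(4))
t=load('top')
g=t; 
import pickle
for n,(u,v,h) in dict(front_l=(343,76,.036),front_r=(453,76,.036),back_l=(348,251,.036),back_r=(449,251,.036),cork=(397,57,.032),jaw=(400,256,.032)).items(): print(n,pt(d,u*k,v*k,h=h).round(4))
for n,(u,v,h) in dict(bottle=(560,209,.16),jar=(614,281,.09)).items(): print(n,pt(t,u*k,v*k,h=h).round(3))
mv([.554,-.241,.12],np.radians(1.7)+.7)
E
```

```text
px [ 0.5584 -0.2436  0.0725]
depth 1235 [ 0.5573 -0.239   0.073 ] [ 0.5575 -0.24    0.0717] [0.0288 0.0285 0.0073]
front_l [ 0.5257 -0.0605  0.036 ]
front_r [ 0.5748 -0.0591  0.036 ]
back_l [ 0.528  -0.1402  0.036 ]
back_r [ 0.5777 -0.1389  0.036 ]
cork [ 0.5496 -0.0515  0.032 ]
jaw [ 0.5538 -0.143   0.032 ]
bottle [ 0.705 -0.256  0.16 ]
jar [ 0.592 -0.371  0.09 ]
xyz [-81.7   1.2  25.9] turn [-0.0009 -0.0016 -0.7014] t 6.55 q [-0.42  0.35 -0.12  1.11  0.    1.12] F [ 0.44 -0.62  0.4 ] M [0.037 0.027 0.017] gap 0.0854
```

{"fn": "apply_moves", "kwargs": {
  "rows": [
    {"xyz":[-30,2,0],"turn":[0,0,-0.1],"grip":1},
    {"xyz":[-60,4,0],"turn":[0,0,-0.2],"grip":1},
    {"xyz":[-82,4,0],"turn":[0,0,-0.3],"grip":1},
    {"xyz":[-82,4,20],"turn":[0,0,-0.42],"grip":1},
    {"xyz":[-82,4,40],"turn":[0,0,-0.54],"grip":1},
    {"xyz":[-82,4,46],"turn":[0,0,-0.66],"grip":1},
    {"xyz":[-82,4,46],"turn":[0,0,-0.7],"grip":1},
    {"xyz":[-82,4,46],"turn":[0,0,-0.7],"grip":1},
    {"xyz":[-82,4,46],"turn":[0,0,-0.7],"grip":1},
    {"xyz":[-82,4,46],"turn":[0,0,-0.7],"grip":1}
  ]
}}

```text
clock: 7.38
tcp_pos: [0.5577, -0.2414, 0.1009]
orientation: [0.0, 0.409, 0.912, 0.0]
wrist_force: [-0.5, 0.6, 0.0]
finger_gap: 0.0851
grip_force: 0.0
```

```bash
python3 - <<'E'
from h import *
mv([.556,-.241,.057],np.radians(1.7)+.7)
E
```

```text
xyz [ 1.5 -1.  43.9] turn [ 0.0003  0.0002 -0.002 ] t 7.38 q [-0.54  0.44 -0.09  1.04  0.    0.3 ] F [-0.47  0.61  0.02] M [ 0.053  0.007 -0.041] gap 0.0851
```

{"fn": "apply_moves", "kwargs": {
  "rows": [
    {"xyz":[1.5,-1,20],"turn":[0,0,0],"grip":1},
    {"xyz":[1.5,-1,36],"turn":[0,0,0],"grip":1},
    {"xyz":[1.5,-1,43],"turn":[0,0,0],"grip":1},
    {"xyz":[1.5,-1,43],"turn":[0,0,0],"grip":0.5},
    {"xyz":[1.5,-1,43],"turn":[0,0,0],"grip":0.2},
    {"xyz":[1.5,-1,43],"turn":[0,0,0],"grip":0.2},
    {"xyz":[1.5,-1,43],"turn":[0,0,0],"grip":0.2},
    {"xyz":[1.5,-1,43],"turn":[0,0,0],"grip":0.2},
    {"xyz":[1.5,-1,43],"turn":[0,0,0],"grip":0.2},
    {"xyz":[1.5,-1,43],"turn":[0,0,0],"grip":0.2}
  ],
  "force": 20
}}

```text
clock: 8.22
tcp_pos: [0.5568, -0.2416, 0.0589]
orientation: [0.001, 0.409, 0.913, 0.0]
wrist_force: [1.1, 3.1, 5.3]
finger_gap: 0.0267
grip_force: 20.8
```

```bash
python3 - <<'E'
from h import *
mv([.556,-.241,.057],np.radians(1.7)+.7)
d=cap('wrist'); cv2.imwrite('pics/w4.png',d['color'])
E
```

```text
xyz [ 1.  -0.2  1.9] turn [ 0.0019  0.002  -0.0013] t 8.22 q [-0.54  0.47 -0.15  0.94  0.    0.3 ] F [1.11 3.11 5.33] M [ 0.581 -0.351 -0.043] gap 0.0267
```

View pics/w4.png

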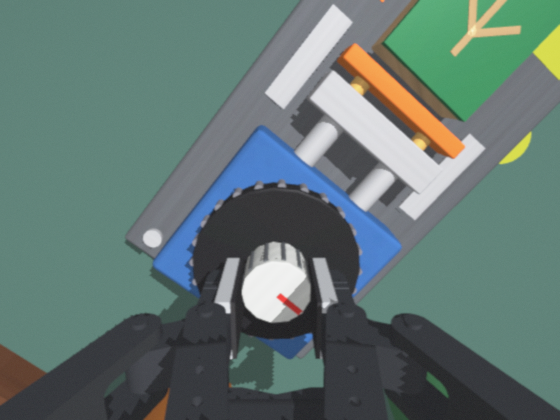

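The grip on the knob is good: centre at about (277,290), pads either side, ring untouched. I'll tighten the grip and turn 0.6 rad, since the gap needs at least 0.7.

{"fn": "apply_moves", "kwargs": {
  "rows": [
    {"xyz":[0,0,0],"turn":[0,0,0],"grip":0.2},
    {"xyz":[0,0,0],"turn":[0,0,0],"grip":0.2},
    {"xyz":[0,0,0],"turn":[0,0,0.07],"grip":0.2},
    {"xyz":[0,0,0],"turn":[0,0,0.14],"grip":0.2},
    {"xyz":[0,0,0],"turn":[0,0,0.21],"grip":0.2},
    {"xyz":[0,0,0],"turn":[0,0,0.28],"grip":0.2},
    {"xyz":[0,0,0],"turn":[0,0,0.35],"grip":0.2},
    {"xyz":[0,0,0],"turn":[0,0,0.4],"grip":0.2}
  ],
  "force": 90
}}

```text
clock: 8.93
tcp_pos: [0.5568, -0.2416, 0.0593]
orientation: [0.001, 0.583, 0.812, 0.001]
wrist_force: [1.2, 3.3, 7.7]
finger_gap: 0.0246
grip_force: 88.0
```

```bash
python3 - <<'E'
from h import *
mv([.556,-.241,.058],np.radians(1.7)+.3)
E
```

```text
xyz [ 0.9 -0.6  1.3] turn [ 0.0025  0.0015 -0.0037] t 8.93 q [-0.54  0.47 -0.15  0.94  0.    0.7 ] F [1.17 3.35 7.67] M [ 0.613 -0.214  0.342] gap 0.0246
```

{"fn": "apply_moves", "kwargs": {
  "rows": [
    {"xyz":[0,0,0],"turn":[0,0,0.05],"grip":0.2},
    {"xyz":[0,0,0],"turn":[0,0,0.1],"grip":0.2},
    {"xyz":[0,0,0],"turn":[0,0,0.15],"grip":0.2},
    {"xyz":[0,0,0],"turn":[0,0,0.2],"grip":0.2},
    {"xyz":[0,0,0],"turn":[0,0,0.22],"grip":0.2},
    {"xyz":[0,0,0],"turn":[0,0,0.24],"grip":0.2}
  ]
}}

```text
clock: 9.43
tcp_pos: [0.5569, -0.2416, 0.0593]
orientation: [0.001, 0.675, 0.738, 0.001]
wrist_force: [1.1, 3.6, 8.5]
finger_gap: 0.0244
grip_force: 88.0
```

```bash
python3 - <<'E'
from h import *
mv([.556,-.241,.058],np.radians(1.7)+.06)
d=cap('wrist'); cv2.imwrite('pics/w5.png',d['color'])
E
```

```text
xyz [ 0.7 -0.8  1.3] turn [ 0.0028  0.0009 -0.0014] t 9.43 q [-0.54  0.47 -0.15  0.94  0.    0.94] F [1.14 3.61 8.55] M [ 0.608 -0.219  0.362] gap 0.0244
```

View pics/w5.png

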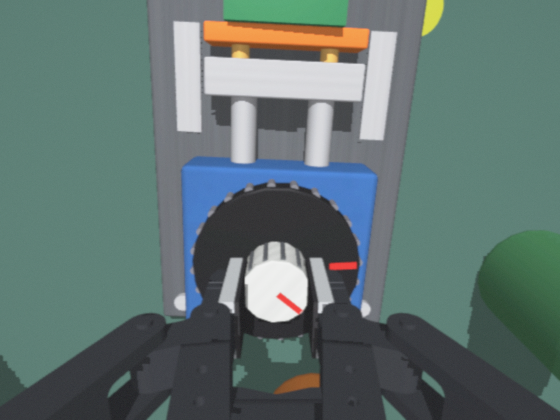

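The knob mark has turned with the gripper, so nothing is slipping. The red ring mark is unmoved, and the jaw now pushes the block. From here I'll turn slowly and feel the torque.

{"fn": "apply_moves", "kwargs": {
  "rows": [
    {"xyz":[0,0,0],"turn":[0,0,0.02],"grip":0.2},
    {"xyz":[0,0,0],"turn":[0,0,0.04],"grip":0.2},
    {"xyz":[0,0,0],"turn":[0,0,0.06],"grip":0.2},
    {"xyz":[0,0,0],"turn":[0,0,0.08],"grip":0.2}
  ]
}}

```text
clock: 9.82
tcp_pos: [0.5568, -0.2416, 0.0593]
orientation: [0.001, 0.704, 0.71, 0.001]
wrist_force: [1.1, 3.2, 7.9]
finger_gap: 0.0244
grip_force: 88.0
```

```bash
python3 -c "
from h import *
s=env.get_state();print(s['ft_torque'],s['wrist_force'])"
```

```text
[ 0.60108828 -0.1891692   0.32935138] [1.12455417 3.15994005 7.88585327]
```

{"fn": "apply_moves", "kwargs": {
  "rows": [
    {"xyz":[0,0,0],"turn":[0,0,0.02],"grip":0.2},
    {"xyz":[0,0,0],"turn":[0,0,0.04],"grip":0.2}
  ]
}}

```text
clock: 9.98
tcp_pos: [0.5568, -0.2416, 0.0593]
orientation: [0.001, 0.718, 0.696, 0.001]
wrist_force: [-0.2, 3.5, 7.8]
finger_gap: 0.0242
grip_force: 88.0
```

```bash
python3 -c "
from h import *
s=env.get_state();print(s['ft_torque'],s['wrist_force'])"
```

```text
[ 0.56570762 -0.15284896  0.36869344] [-0.15543211  3.48881301  7.8246332 ]
```

{"fn": "apply_moves", "kwargs": {
  "rows": [
    {"xyz":[0,0,0],"turn":[0,0,0.02],"grip":0.2},
    {"xyz":[0,0,0],"turn":[0,0,0.04],"grip":0.2}
  ]
}}

```text
clock: 10.15
tcp_pos: [0.5568, -0.2416, 0.0593]
orientation: [0.001, 0.732, 0.681, 0.001]
wrist_force: [1.2, 3.0, 7.6]
finger_gap: 0.0244
grip_force: 88.0
```

```bash
python3 -c "
from h import *
s=env.get_state();print(s['ft_torque'],s['wrist_force'])"
```

```text
[ 0.5929168  -0.10466348  0.34573913] [1.19266806 2.99676712 7.59965818]
```

{"fn": "apply_moves", "kwargs": {
  "rows": [
    {"xyz":[0,0,0],"turn":[0,0,0.02],"grip":0.2},
    {"xyz":[0,0,0],"turn":[0,0,0.04],"grip":0.2}
  ]
}}

```text
clock: 10.32
tcp_pos: [0.5568, -0.2416, 0.0593]
orientation: [0.001, 0.745, 0.667, 0.001]
wrist_force: [1.3, 2.4, 7.7]
finger_gap: 0.0244
grip_force: 88.0
```

```bash
python3 -c "
from h import *
s=env.get_state();print(s['ft_torque'],s['wrist_force'])"
```

```text
[ 0.58802795 -0.24439476  0.41270061] [1.27964584 2.36450853 7.70198167]
```

{"fn": "apply_moves", "kwargs": {
  "rows": [
    {"xyz":[0,0,0],"turn":[0,0,0.02],"grip":0.2},
    {"xyz":[0,0,0],"turn":[0,0,0.04],"grip":0.2}
  ]
}}

```text
clock: 10.48
tcp_pos: [0.5568, -0.2416, 0.0593]
orientation: [0.001, 0.759, 0.652, 0.001]
wrist_force: [1.0, 3.1, 7.5]
finger_gap: 0.0243
grip_force: 88.0
```

```bash
python3 -c "
from h import *
s=env.get_state();print(s['ft_torque'],s['wrist_force'])"
```

```text
[ 0.59616133 -0.12107392  0.43038402] [0.97222285 3.12903187 7.50889517]
```

{"fn": "apply_moves", "kwargs": {
  "rows": [
    {"xyz":[0,0,0],"turn":[0,0,0.015],"grip":0.2},
    {"xyz":[0,0,0],"turn":[0,0,0.03],"grip":0.2}
  ]
}}

```text
clock: 10.65
tcp_pos: [0.5568, -0.2416, 0.0593]
orientation: [0.001, 0.768, 0.64, 0.001]
wrist_force: [0.3, 3.1, 8.6]
finger_gap: 0.0247
grip_force: 88.0
```

```bash
python3 -c "
from h import *
s=env.get_state();print(s['ft_torque'],s['wrist_force'])"
```

```text
[ 0.62769611 -0.18821284  0.42426011] [0.32080752 3.08628835 8.56575416]
```

{"fn": "apply_moves", "kwargs": {
  "rows": [
    {"xyz":[0,0,0],"turn":[0,0,0.008],"grip":0.2}
  ]
}}

```text
clock: 10.73
tcp_pos: [0.5568, -0.2417, 0.0593]
orientation: [0.001, 0.771, 0.637, 0.001]
wrist_force: [0.8, 3.0, 7.6]
finger_gap: 0.0246
grip_force: 88.0
```

```bash
python3 -c "
from h import *
s=env.get_state();print(s['ft_torque'],s['wrist_force'])"
```

```text
[ 0.59103366 -0.21632994  0.31676783] [0.7769325  2.99080192 7.64044792]
```

```bash
cat > rd.py <<'E'
from h import *
m=[]
for i in range(8):
    imaging.read_camera('wrist'); m.append(env.get_state()['ft_torque'][2])
q=env.get_state()
print(np.round(m,3),np.mean(m).round(3),q['clock'].round(2) if hasattr(q['clock'],'round') else q['clock'],q['joint_pos'][5].round(4))
E
python3 rd.py
```

```text
[0.245 0.228 0.166 0.234 0.226 0.243 0.208 0.218] 0.221 11.1333 1.2177
```

{"fn": "apply_moves", "kwargs": {
  "rows": [
    {"xyz":[0,0,0],"turn":[0,0,0.02],"grip":0.2}
  ]
}}

```text
clock: 11.22
tcp_pos: [0.5568, -0.2416, 0.0593]
orientation: [0.001, 0.777, 0.63, 0.001]
wrist_force: [1.4, 3.5, 7.7]
finger_gap: 0.0239
grip_force: 88.1
```

```bash
python3 rd.py
```

```text
[0.213 0.176 0.17  0.197 0.201 0.155 0.126 0.242] 0.185 11.6167 1.2378
```

{"fn": "apply_moves", "kwargs": {
  "rows": [
    {"xyz":[0,0,0],"turn":[0,0,-0.02],"grip":0.2},
    {"xyz":[0,0,0],"turn":[0,0,-0.04],"grip":0.2},
    {"xyz":[0,0,0],"turn":[0,0,-0.04],"grip":0.2},
    {"xyz":[0,0,0],"turn":[0,0,-0.02],"grip":0.2},
    {"xyz":[0,0,0],"turn":[0,0,0],"grip":0.2}
  ]
}}

```text
clock: 12.03
tcp_pos: [0.5568, -0.2416, 0.0593]
orientation: [0.001, 0.777, 0.629, 0.001]
wrist_force: [0.5, 3.5, 8.9]
finger_gap: 0.0248
grip_force: 88.1
```

```bash
python3 -c "
from h import *
s=env.get_state();print(s['ft_torque'],s['joint_pos'][5])
d=cap('scene'); cv2.imwrite('pics/s1.png',d['color'])
T=d['view'];K=d['camera_matrix']
p=T@[.5495,-.056,.03,1]; u=K@p[:3]/p[2]; print(u)
u0,v0=int(u[0]),int(u[1]); c=d['color'][max(0,v0-60):v0+60,max(0,u0-80):u0+80]; cv2.imwrite('pics/s1c.png',cv2.resize(c,None,fx=5,fy=5,interpolation=cv2.INTER_CUBIC))
"
```

```text
[ 0.63296269 -0.16869458  0.36658909] 1.2383496365131175
[280.58767636 202.22505571   1.        ]
```

View pics/s1c.png

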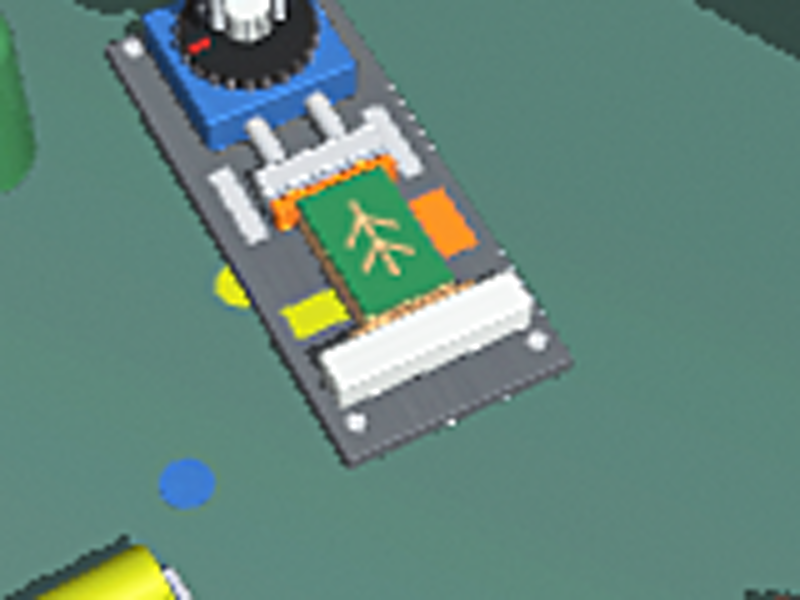

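The block is at the cork, with no visible gap on either side. I'll continue in small moving steps, since the torque only reads correctly while turning.

{"fn": "apply_moves", "kwargs": {
  "rows": [
    {"xyz":[0,0,0],"turn":[0,0,0.02],"grip":0.2}
  ]
}}

```text
clock: 12.17
tcp_pos: [0.5568, -0.2416, 0.0593]
orientation: [0.001, 0.783, 0.622, 0.001]
wrist_force: [1.4, 3.5, 8.3]
finger_gap: 0.0244
grip_force: 88.1
```

```bash
python3 -c "
from h import *
s=env.get_state();print(s['ft_torque'],s['joint_pos'][5])"
```

```text
[ 0.53439941 -0.15787414  0.39384755] 1.2577576736977045
```

{"fn": "apply_moves", "kwargs": {
  "rows": [
    {"xyz":[0,0,0],"turn":[0,0,0.01],"grip":0.2}
  ]
}}

```text
clock: 12.25
tcp_pos: [0.5568, -0.2416, 0.0593]
orientation: [0.001, 0.787, 0.618, 0.001]
wrist_force: [0.7, 4.1, 8.4]
finger_gap: 0.0245
grip_force: 88.1
```

```bash
python3 -c "
from h import *
s=env.get_state();print(s['ft_torque'],s['joint_pos'][5])"
```

```text
[ 0.64192409 -0.13894361  0.37208601] 1.2682381777983238
```

```bash
python3 - <<'E'
from h import *
cap('wrist')
def ang(c):
    c=c[255:330,235:325].astype(int); m=((c[...,2]>130)&(c[...,1]<90)&(c[...,0]<90)).astype(np.uint8)
    ys,xs=np.nonzero(m); vx,vy,_,_=cv2.fitLine(np.c_[xs,ys].astype(np.float32),cv2.DIST_L2,0,.01,.01).ravel(); return np.arctan(vy/vx),len(xs),xs.mean()+235,ys.mean()+255
for f in ['w4','w5']: print(f,ang(cv2.imread('pics/%s.png'%f)))
c=load('wrist')['color'];print(ang(c)); cv2.imwrite('pics/w6.png',c)
d=load('wrist')
s=env.get_state();print(s['ft_torque'][2],s['clock'])
E
```

```text
w4 (np.float32(0.678653), 131, np.float64(289.89312977099235), np.float64(304.41984732824426))
w5 (np.float32(0.6636755), 100, np.float64(288.98), np.float64(302.96))
(np.float32(0.66865575), 100, np.float64(289.11), np.float64(303.06))
0.2563186296577802 12.3
```

{"fn": "apply_moves", "kwargs": {
  "rows": [
    {"xyz":[0,0,0],"turn":[0,0,0.01],"grip":0.2},
    {"xyz":[0,0,0],"turn":[0,0,0.02],"grip":0.2}
  ]
}}

```text
clock: 12.47
tcp_pos: [0.5568, -0.2416, 0.0593]
orientation: [0.001, 0.793, 0.61, 0.001]
wrist_force: [0.5, 2.6, 7.9]
finger_gap: 0.0241
grip_force: 88.1
```

```bash
python3 -c "
from h import *
s=env.get_state();print(s['ft_torque'],s['joint_pos'][5],s['tau'][5],s['qvel'][5])"
```

```text
[ 0.64165458 -0.21149945  0.35046341] 1.2878611234293365 0.24215745739638805 0.12010140841663981
```

{"fn": "apply_moves", "kwargs": {
  "rows": [
    {"xyz":[0,0,0],"turn":[0,0,0.015],"grip":0.2},
    {"xyz":[0,0,0],"turn":[0,0,0.03],"grip":0.2}
  ]
}}

```text
clock: 12.63
tcp_pos: [0.5568, -0.2416, 0.0593]
orientation: [0.001, 0.802, 0.598, 0.001]
wrist_force: [0.5, 3.7, 9.1]
finger_gap: 0.0244
grip_force: 88.1
```

```bash
python3 -c "
from h import *
s=env.get_state();print(s['ft_torque'],s['joint_pos'][5],s['tau'][5],s['qvel'][5])"
```

```text
[ 0.55591918 -0.17262865  0.36218899] 1.318102299491222 0.18280204385519028 0.179245900291272
```

{"fn": "apply_moves", "kwargs": {
  "rows": [
    {"xyz":[0,0,0],"turn":[0,0,0.015],"grip":0.2}
  ]
}}

```text
clock: 12.72
tcp_pos: [0.5568, -0.2416, 0.0593]
orientation: [0.001, 0.806, 0.592, 0.001]
wrist_force: [1.7, 2.5, 7.4]
finger_gap: 0.0244
grip_force: 88.1
```

```bash
python3 -c "
from h import *
s=env.get_state();print(s['ft_torque'],s['joint_pos'][5],s['tau'][5],s['qvel'][5])"
```

```text
[ 0.63559809 -0.16299928  0.37843891] 1.3331386330655635 0.1879940601065755 0.17853755334222018
```

{"fn": "apply_moves", "kwargs": {
  "rows": [
    {"xyz":[0,0,0],"turn":[0,0,0.015],"grip":0.2},
    {"xyz":[0,0,0],"turn":[0,0,0.03],"grip":0.2}
  ]
}}

```text
clock: 12.88
tcp_pos: [0.5568, -0.2416, 0.0593]
orientation: [0.001, 0.815, 0.58, 0.001]
wrist_force: [1.9, 2.7, 9.3]
finger_gap: 0.0242
grip_force: 88.1
```

```bash
cat > st.py <<'E'
from h import *
s=env.get_state();print(s['ft_torque'][2],s['joint_pos'][5],s['tau'][5])
E
python3 st.py; python3 - <<'E'
from h import *
c=cap('wrist')['color'];cv2.imwrite('pics/w7.png',c)
c=c[255:330,235:325].astype(int); m=((c[...,2]>130)&(c[...,1]<90)&(c[...,0]<90)).astype(np.uint8)
ys,xs=np.nonzero(m); vx,vy,_,_=cv2.fitLine(np.c_[xs,ys].astype(np.float32),cv2.DIST_L2,0,.01,.01).ravel(); print(np.arctan(vy/vx),len(xs),xs.mean()+235,ys.mean()+255)
E
```

```text
0.39350082864082137 1.3631486625287976 0.18833630718290806
0.6700063 101 289.0792079207921 303.0693069306931
```

View pics/w7.png

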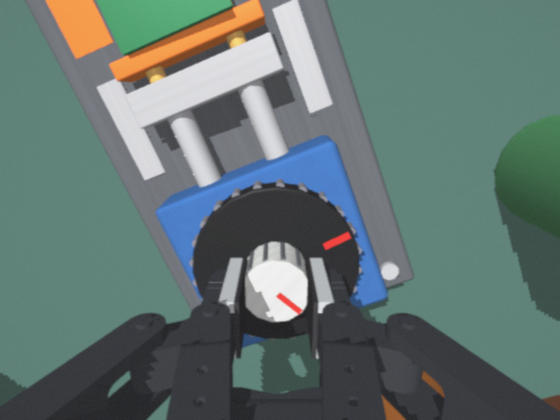

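The knob mark hasn't slipped, the ring is unmoved and the springs are still extended. I'll keep turning.

{"fn": "apply_moves", "kwargs": {
  "rows": [
    {"xyz":[0,0,0],"turn":[0,0,0.015],"grip":0.2},
    {"xyz":[0,0,0],"turn":[0,0,0.03],"grip":0.2}
  ]
}}

```text
clock: 13.1
tcp_pos: [0.5568, -0.2416, 0.0593]
orientation: [0.001, 0.824, 0.567, 0.001]
wrist_force: [0.6, 3.1, 8.5]
finger_gap: 0.0244
grip_force: 88.1
```

```bash
python3 st.py
```

```text
0.3817620590905455 1.3930949703097875 0.17573667224496603
```

{"fn": "apply_moves", "kwargs": {
  "rows": [
    {"xyz":[0,0,0],"turn":[0,0,0.015],"grip":0.2}
  ]
}}

```text
clock: 13.18
tcp_pos: [0.5568, -0.2416, 0.0593]
orientation: [0.001, 0.828, 0.561, 0.001]
wrist_force: [0.8, 3.3, 9.1]
finger_gap: 0.0246
grip_force: 88.1
```

```bash
python3 st.py
```

```text
0.40834407296616393 1.4081154109518017 0.18751784227788448
```

{"fn": "apply_moves", "kwargs": {
  "rows": [
    {"xyz":[0,0,0],"turn":[0,0,0.015],"grip":0.2}
  ]
}}

```text
clock: 13.27
tcp_pos: [0.5568, -0.2416, 0.0593]
orientation: [0.001, 0.832, 0.555, 0.001]
wrist_force: [0.7, 2.8, 8.3]
finger_gap: 0.0243
grip_force: 88.1
```

```bash
python3 st.py
```

```text
0.34815044557491354 1.4231065576967907 0.18831253051757812
```

{"fn": "apply_moves", "kwargs": {
  "rows": [
    {"xyz":[0,0,0],"turn":[0,0,0.015],"grip":0.2},
    {"xyz":[0,0,0],"turn":[0,0,0.03],"grip":0.2}
  ]
}}

```text
clock: 13.43
tcp_pos: [0.5568, -0.2416, 0.0593]
orientation: [0.001, 0.84, 0.542, 0.001]
wrist_force: [1.1, 2.8, 7.7]
finger_gap: 0.0243
grip_force: 88.0
```

```bash
python3 st.py
```

```text
0.36180945786637964 1.4531581903680393 0.18835395108908415
```

{"fn": "apply_moves", "kwargs": {
  "rows": [
    {"xyz":[0,0,0],"turn":[0,0,0.015],"grip":0.2}
  ]
}}

```text
clock: 13.52
tcp_pos: [0.5568, -0.2416, 0.0593]
orientation: [0.001, 0.844, 0.536, 0.001]
wrist_force: [0.4, 2.7, 7.8]
finger_gap: 0.0246
grip_force: 88.0
```

```bash
python3 st.py
```

```text
0.35662974257833424 1.4680943500352435 0.1883282046765089
```

{"fn": "apply_moves", "kwargs": {
  "rows": [
    {"xyz":[0,0,0],"turn":[0,0,0.015],"grip":0.2}
  ]
}}

```text
clock: 13.6
tcp_pos: [0.5568, -0.2416, 0.0593]
orientation: [0.001, 0.848, 0.53, 0.001]
wrist_force: [0.5, 2.4, 7.7]
finger_gap: 0.024
grip_force: 88.0
```

```bash
python3 st.py
```

```text
0.37138948049377485 1.4831281457436083 0.1883775182068348
```

`tau[5]` is almost noise-free and flat at 0.1883, so the knob is still turning freely.

{"fn": "apply_moves", "kwargs": {
  "rows": [
    {"xyz":[0,0,0],"turn":[0,0,0.015],"grip":0.2},
    {"xyz":[0,0,0],"turn":[0,0,0.03],"grip":0.2}
  ]
}}

```text
clock: 13.77
tcp_pos: [0.5568, -0.2416, 0.0593]
orientation: [0.001, 0.856, 0.517, 0.001]
wrist_force: [0.8, 3.9, 8.0]
finger_gap: 0.0242
grip_force: 88.0
```

```bash
python3 st.py
```

```text
0.37959708355735 1.51316178546626 0.18835879862308502
```

{"fn": "apply_moves", "kwargs": {
  "rows": [
    {"xyz":[0,0,0],"turn":[0,0,0.015],"grip":0.2},
    {"xyz":[0,0,0],"turn":[0,0,0.03],"grip":0.2}
  ]
}}

```text
clock: 13.93
tcp_pos: [0.5568, -0.2416, 0.0593]
orientation: [0.001, 0.864, 0.504, 0.001]
wrist_force: [1.6, 2.5, 9.1]
finger_gap: 0.0245
grip_force: 88.0
```

```bash
python3 st.py
```

```text
0.37540942870405025 1.5431261934896388 0.18835685681551695
```

{"fn": "apply_moves", "kwargs": {
  "rows": [
    {"xyz":[0,0,0],"turn":[0,0,0.015],"grip":0.2}
  ]
}}

```text
clock: 14.02
tcp_pos: [0.5568, -0.2416, 0.0593]
orientation: [0.001, 0.867, 0.498, 0.001]
wrist_force: [0.7, 3.0, 9.3]
finger_gap: 0.0244
grip_force: 88.0
```

```bash
python3 st.py
```

```text
0.3807548917072996 1.5580950780161569 0.18834791611880064
```

{"fn": "apply_moves", "kwargs": {
  "rows": [
    {"xyz":[0,0,0],"turn":[0,0,0.015],"grip":0.2}
  ]
}}

```text
clock: 14.1
tcp_pos: [0.5568, -0.2416, 0.0593]
orientation: [0.001, 0.871, 0.491, 0.001]
wrist_force: [1.3, 3.7, 8.2]
finger_gap: 0.0242
grip_force: 88.1
```

```bash
python3 st.py
```

```text
0.35292551489979523 1.5731130471178085 0.20431686658412218
```

{"fn": "apply_moves", "kwargs": {
  "rows": [
    {"xyz":[0,0,0],"turn":[0,0,0.015],"grip":0.2}
  ]
}}

```text
clock: 14.18
tcp_pos: [0.5568, -0.2416, 0.0593]
orientation: [0.001, 0.875, 0.484, 0.001]
wrist_force: [0.2, 2.8, 8.7]
finger_gap: 0.0244
grip_force: 88.1
```

```bash
python3 st.py
```

```text
0.34945995976197675 1.5880878854726037 0.22884357254952192
```

{"fn": "apply_moves", "kwargs": {
  "rows": [
    {"xyz":[0,0,0],"turn":[0,0,0.015],"grip":0.2}
  ]
}}

```text
clock: 14.27
tcp_pos: [0.5568, -0.2416, 0.0593]
orientation: [0.001, 0.878, 0.478, 0.001]
wrist_force: [0.8, 3.5, 8.2]
finger_gap: 0.0245
grip_force: 88.1
```

```bash
python3 st.py
```

```text
0.4348437950519712 1.6030404516520358 0.25212982669472694
```

{"fn": "apply_moves", "kwargs": {
  "rows": [
    {"xyz":[0,0,0],"turn":[0,0,0.015],"grip":0.2}
  ]
}}

```text
clock: 14.35
tcp_pos: [0.5568, -0.2416, 0.0593]
orientation: [0.001, 0.882, 0.471, 0.001]
wrist_force: [1.1, 2.7, 8.6]
finger_gap: 0.0244
grip_force: 88.1
```

```bash
python3 st.py
```

```text
0.46312005648796234 1.6179607170630508 0.27534887194633484
```

Clear contact: `tau[5]` now rises 0.024 per step, which puts the clamping at about 7 N. Four more steps should give about 15 N.

{"fn": "apply_moves", "kwargs": {
  "rows": [
    {"xyz":[0,0,0],"turn":[0,0,0.015],"grip":0.2},
    {"xyz":[0,0,0],"turn":[0,0,0.03],"grip":0.2}
  ]
}}

```text
clock: 14.52
tcp_pos: [0.5568, -0.2416, 0.0593]
orientation: [0.001, 0.889, 0.458, 0.001]
wrist_force: [0.8, 2.7, 8.5]
finger_gap: 0.0245
grip_force: 88.1
```

```bash
python3 st.py
```

```text
0.5132152864902363 1.6478249792348505 0.3217082004994154
```

{"fn": "apply_moves", "kwargs": {
  "rows": [
    {"xyz":[0,0,0],"turn":[0,0,0.015],"grip":0.2}
  ]
}}

```text
clock: 14.6
tcp_pos: [0.5568, -0.2416, 0.0593]
orientation: [0.001, 0.892, 0.451, 0.001]
wrist_force: [0.7, 2.4, 7.4]
finger_gap: 0.0243
grip_force: 88.1
```

```bash
python3 st.py
```

```text
0.5376060986012533 1.6628124867144833 0.34494878724217415
```

{"fn": "apply_moves", "kwargs": {
  "rows": [
    {"xyz":[0,0,0],"turn":[0,0,0.015],"grip":0.2}
  ]
}}

```text
clock: 14.68
tcp_pos: [0.5568, -0.2416, 0.0593]
orientation: [0.001, 0.896, 0.445, 0.001]
wrist_force: [1.2, 4.0, 8.1]
finger_gap: 0.0243
grip_force: 88.1
```

```bash
python3 st.py
```

```text
0.5422354962627383 1.6777485564930141 0.3681008890271187
```

That is about 15 N, so I'll let go and rise.

{"fn": "apply_moves", "kwargs": {
  "rows": [
    {"xyz":[0,0,0],"turn":[0,0,0],"grip":0.2},
    {"xyz":[0,0,0],"turn":[0,0,0],"grip":0.2},
    {"xyz":[0,0,0],"turn":[0,0,0],"grip":0.7},
    {"xyz":[0,0,0],"turn":[0,0,0],"grip":0.8},
    {"xyz":[0,0,0],"turn":[0,0,0],"grip":0.8},
    {"xyz":[0,0,0],"turn":[0,0,0],"grip":0.8},
    {"xyz":[0,0,-20],"turn":[0,0,0],"grip":0.8},
    {"xyz":[0,0,-50],"turn":[0,0,0],"grip":0.8},
    {"xyz":[0,0,-80],"turn":[0,0,0],"grip":0.8},
    {"xyz":[0,0,-110],"turn":[0,0,0],"grip":0.8},
    {"xyz":[0,0,-130],"turn":[0,0,0],"grip":0.8},
    {"xyz":[0,0,-130],"turn":[0,0,0],"grip":0.8}
  ]
}}

```text
clock: 15.68
tcp_pos: [0.5577, -0.2432, 0.1929]
orientation: [0.003, 0.896, 0.444, 0.002]
wrist_force: [0.2, -0.4, 1.2]
finger_gap: 0.0683
grip_force: 0.0
```

```bash
python3 - <<'E'
from h import *
s=env.get_state();print(s['wrist_force'],s['tcp_pos'],s['finger_gap'],s['clock'])
d=cap('scene'); old=cv2.imread('pics/scene0.png'); a=cv2.imread('pics/s1.png')
# ring mark in scene: before vs now ; jaw/cork heights on block
for n,c in [('0',cv2.resize(old,(560,420))),('s1',a),('now',d['color'])]:
    c=c[130:165,230:300].astype(int); m=(c[...,2]>130)&(c[...,1]<80)&(c[...,0]<80); ys,xs=np.nonzero(m); print(n,len(xs),xs.mean()+230 if len(xs) else 0,ys.mean()+130 if len(xs) else 0)
g=d['color'].astype(int); m=((g[...,1]>g[...,2]*2)&(g[...,1]>g[...,0]*1.3)&(g[...,1]>70)); m[:150]=0;m[240:]=0;m[:,:240]=0;m[:,320:]=0
P=np.array([pt(d,u,v) for v,u in zip(*np.nonzero(m))]); r=cv2.minAreaRect((P[:,:2]*1e3).astype(np.float32)); print(len(P),r,P[:,2].mean(),P[:,2].std())
E
```

```text
[ 0.20275433 -0.43725784  1.21856059] [ 0.55771281 -0.2431738   0.19287054] 0.06827808404445296 15.6833
0 7 238.14285714285714 147.57142857142858
s1 8 240.375 149.5
now 8 237.0 145.75
398 ((658.2587280273438, 194.1652374267578), (696.6214599609375, 74.07244873046875), 69.03645324707031) 0.038171725235412325 0.047573947604491434
```

```bash
python3 - <<'E'
from h import *
def rep(d,c,tag):
    for y,x in [(y,x) for y in range(0)]: pass
    m=(c[...,2].astype(int)>130)&(c[...,1]<90)&(c[...,0]<90)
    Q=np.array([pt(d,u,v,h=.0525) for v,u in zip(*np.nonzero(m))]); r=np.hypot(Q[:,0]-.556,Q[:,1]+.241); Q=Q[(r>.022)&(r<.046)]; print(tag,len(Q),Q.mean(0).round(4) if len(Q) else '')
d=load('scene'); rep(d,cv2.resize(cv2.imread('pics/scene0.png'),(560,420),interpolation=cv2.INTER_AREA),'start'); rep(d,d['color'],'now')
g=d['color'].astype(int); m=((g[...,1]>g[...,2]*2)&(g[...,1]>g[...,0]*1.3)&(g[...,1]>70))
P=np.array([pt(d,u,v) for v,u in zip(*np.nonzero(m))]); P=P[(abs(P[:,0]-.55)<.05)&(abs(P[:,1]+.095)<.07)&(P[:,2]<.05)]
print(len(P),cv2.minAreaRect((P[:,:2]*1e3).astype(np.float32)),np.median(P[:,2]),P[:,2].std())
E
```

```text
start 6 [ 0.5848 -0.2386  0.0525]
now 6 [ 0.5856 -0.2378  0.0525]
397 ((548.4608154296875, -90.47872924804688), (49.98933792114258, 82.08985900878906), 2.7865118980407715) 0.03576973748059098 0.0018048741633290072
```

The ring mark hasn't moved within the measurement noise. The block is flat with its top at 36 mm, turned 2.8° against the bed's roughly 1.7°, and centred.

```bash
python3 -c "
from h import *
print(ticket.hand_in())"
```

```text
the job is handed in; nothing more can be done
None
```

The job is handed in: the green block lies flat and centred in the bed, clamped with about 15 N by knob torque; the outer ring did not measurably move and the gripper is clear, but no verdict came back.

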